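# Snap the carrying handle onto the chuck's lifting eye

### The arm

A 6-joint arm with a two-finger parallel gripper is mounted at the origin on a cart in front of the work surface, level with it; the furniture and walls round the work are solid. World frame = base frame: x ahead of the robot, y to its left, z up, the work surface at z = 0. Lengths are in m, angles in rad, forces in N, time in s.
With the tool pointing down it reaches from about 0.35 to 0.975 m from the base axis. Payload 4.9 kg.
Tool frame: the origin (TCP) lies on the centre line of the jaws, within the pads' length; the fingertips stand 8 mm ahead of it and the grasp point (between the pads) lies 11 mm behind it; z points along the fingers, y is the direction in which the jaws open and shut (so a half turn about z gives the same grasp; the last joint's range is limited). The gripper opens to 85 mm and grips with 20 to 120 N. Pads are 22 mm wide; open, the fingers measure 114 mm over their backs; the gripper's body (76 mm by 85 mm) begins 54 mm behind the grasp point. The pads swing forward as they close: fully open they stand 13 mm farther back than shut.
Start: joints at [-1.456, 0.053, 1.613, -0, 1.476, -0.119], TCP at [0.145, -0.608, 0.219] pointing down, gripper open.
Joint ranges: [-3.01, 3.01], [-1.01, 2.22], [0.06, 2.58], [-1.02, 4.17], [0.09, 2.62], [-3.14, 3.14]. Speed limits (rad/s): [2.57, 2.57, 3.14, 3.14, 3.14, 3.14].

### API

Orientations are given as a unit quaternion [w, x, y, z].
In Python, from plant import manip gives the robot as it stands.
- The arm moves only by the tool step_arm, never from a script. Its argument "deltas" is a list of rows, each a list of 7 numbers: the shift along the tool's x, y, z in m, then the turn, a rotation vector about the tool's x, y, z in rad, then the gripper command: -1 is fully open, 1 is shut, values between are in proportion. In form: [[dx, dy, dz, ax, ay, az, hand], ...]. A call has 1 to 20 rows; each row is the pose to reach, as a shift and turn from the pose commanded when the call began, along the tool's axes at that moment; what a row does not reach only later rows make up. A row lasts 1/10 s, in which the tool goes at most 50 mm and 8.59 degrees, less where a joint would pass 70% of its speed; a pose out of reach is approached as far as the arm can. A call with a gripper value outside its range is refused whole. The fingers move at their own pace and stop on an object; the grip force is fixed at half the most. Time passes only in rows, so rows that repeat a pose let the fingers close. It gives the time, the measured TCP pose, the force and the opening at its end, in the units of the state.
- manip.state(): the state, without advancing time (a new reading comes with each control period).
- manip.grab_frame(name): name is "scene" or "top"; returns the picture (400x640x3 uint8, red, green, blue); there is no depth.
- manip.get_calibration(name): a dict with "fov_y" (degrees; the focal length in pixels is half the picture's height over the tangent of half this angle, whatever the lens; pixels are square), "cx", "cy" (the principal point, pixels), "dist_coeffs" ([k1, k2, p1, p2, k3] as OpenCV has them; the pictures are not rectified), "R" (3x3) and "t" (3): a world point X has camera coordinates R X + t. Camera axes: x right, y down, z forward; pixel columns grow to the right and rows downward; lengths in m; the calibration is good to about 2 mm. A picture is of the moment at which its call begins. get_calibration takes no time and is no camera call.
- manip.job_done(): hands the job in, once; it reports no verdict.
The state is a dict: "time": time; "joint_pos": joint angles; "joint_vel": joint speeds; "joint_efforts": joint torques, N m; "tool_pos": TCP position; "tool_rot": TCP orientation; "contact_force": force on the tool from outside, world axes, zero at the start; "ft_torque": the same for the moment, N m; "gripper_width": opening from 0.0 (shut) to 1.0 (fully open).
Only numpy, scipy, OpenCV 4.12 (cv2) and the standard library are available. Lean on these libraries where they do the work, as an engineer would, in place of code of your own. Each camera call takes 0.05 s, during which the arm holds its last target.

### The job

The spare vacuum chuck stands on its ground face and is only carried by its lifting eye. Take the carrying handle that has the sprung gate out of the stand, press its gate against the chuck's lifting eye until the eye is inside the handle and the gate has sprung shut behind it, then let go. Leave the chuck standing where it is.

Things in the scene. Friction and masses are not known exactly. Their poses are not given: they have to be found in the camera images.
- snap_handle: Carrying handle with sprung gate: a D of bare 12 mm aluminium bar, 124 long (x), 12 thick (y), 84 high (z), 0.13 kg; starts upright in a slot of the stand, gate down. Origin: middle of the underside. Inner space x -50..50, z 12..60. Bottom: fixed rail to x = -14, gate from its pin at x = -14, z = 6 to its free tip at x = 39, then the fixed nose x 40..62, z 0..12.
- grip (a point): Point of snap_handle at x = 30, y = 0, z = 72 mm, in its black rubber grip sleeve above the mouth. The sleeve spans x -46..46, is 14 thick (y) and 24 high (z 60..84): pinch it across y from above, fingertips no lower than z 61, for the eye's bar comes up to z 56.
- gate (a joint): Steel spring gate of snap_handle, 8 mm thick: 0 shut against the nose, its tip swings only inward (up), to 1.15 rad at most; the spring returns it to 0. It begins to give at about 3 N.
- mouth (a point): Point of snap_handle at x = 30, y = 0, z = 6 mm, on the shut gate near its tip: meet the eye's bar here (x 24..35 works). As the handle is pressed down squarely 2 to 6 N are felt; the bar slips past the tip at z 28..45 and the gate springs back below it. The sleeve stops the bar at z = 56.5.
- plain_handle: Plain carrying hook with the same grip sleeve and heel but no gate and no bar at its front (x = +62): its bottom rail runs through and turns up into a short tip 34 mm high, open above it; upright in the other slot of the stand. Not wanted. Origin: middle of the underside.
- handle_stand: Fixed low stand, plate 128 x 150 mm with two grey slotted blocks 46 mm high; its two slots run along x at y = +37.5 and -37.5 mm, 13.5 wide, 34 deep, floor at z = 12. Which handle stands in which slot varies. Origin: underside, midway between the slots. Lift a handle straight up 40 mm to clear it.
- chuck: Spare vacuum chuck: loose steel disc 92 in diameter, 30 high, about 1.4 kg, ground face down, a U-shaped lifting eye upright on top. Origin: centre of the underside. The eye is a loop of 7 mm rod in the chuck's x-z plane, 42 mm clear between its legs, standing on a foot 6 mm high. The handle's plane goes square across its top bar: handle x along chuck y, either way round.
- eye (a point): Middle of the centre line of the lifting eye's top bar (7 mm thick, straight for 29 mm), 100 mm above the chuck's underside, 70 above its disc; x runs along the bar, z up.

How it is judged:
By the outcome, as a careful person would: the job done as asked, in the order asked, and still so for the second after the job is handed in, with the robot touching nothing.
It also fails if it takes over 45 s, if anything falls off the work surface, if the arm or the gripper's body presses on something with over 40 N, if the wrist force passes 120 N, or if a joint passes its speed limit or range.

## Working session

There is one attempt and no reset: what is moved stays moved. The work goes in short steps, Python scripts to look and compute and a tool call to move; the robot and the scene stay as the last step left them, time stands still between calls to the robot, and variables do not carry over. Pictures are saved under pics/ and viewed, and the job is handed in when it is done.

Besides the shell and the picture viewer there is one more tool, called after "Emit:" as a command line: name --pt "numbers of a row" for each row, then --argument value for the rest. step_arm: Moves the arm, as the interface text tells. Its arguments: {"type":"object","properties":{"deltas":{"type":"array"}},"required":["deltas"]}

```bash
mkdir -p pics; python3 - <<'E'
from plant import manip
import cv2
for n in("scene","top"):
    f=manip.grab_frame(n); cv2.imwrite(f"pics/{n}0.png",f[:,:,::-1]); c=manip.get_calibration(n)
    print(n,{k:(v.tolist() if hasattr(v,'tolist') else v) for k,v in c.items()})
print(manip.state())
E
```

```text
scene {'fov_y': 50.32932304360437, 'cx': 323.9536118304711, 'cy': 199.14525125511545, 'dist_coeffs': [-0.11748320332325879, 0.0, 0.0, 0.0, 0.0], 'R': [[-0.8708308471476309, -0.4913351271036894, 0.015602196324249477], [-0.32644658133603366, 0.5542734084505312, -0.7656458830416624], [0.36754083472473553, -0.6718413365956518, -0.6430730543656858]], 't': [0.5756183357208191, 0.11415309102534753, 0.9180755541224094]}
top {'fov_y': 50.38752968560764, 'cx': 326.8769571777003, 'cy': 206.91727858215657, 'dist_coeffs': [0.038954007526744924, 0.0, 0.0, 0.0, 0.0], 'R': [[-0.01673557433635559, -0.9998599199479957, -0.0002470490237459922], [-0.9971559816898897, 0.016708474204748542, -0.07348996577643475], [0.07348379911044757, -0.0009835503734287906, -0.9972959259402189]], 't': [0.23191927210168356, 0.5326379657463859, 0.9147272343306122]}
{'time': 0.1, 'joint_pos': array([-1.45597863e+00,  5.32714425e-02,  1.61415682e+00, -1.53954000e-05,
        1.47596940e+00, -1.18983577e-01]), 'joint_vel': array([ 1.44489645e-03, -2.08750884e-03, -3.14511117e-03,  1.55427747e-04,
        9.30377106e-05,  1.90930500e-03]), 'joint_efforts': array([ 7.30137763e-04, -3.94899809e+01, -3.71361530e+01, -5.92051174e-05,
        3.93461072e-03, -8.05514055e-07]), 'tool_pos': array([ 0.14473745, -0.60741564,  0.21749791]), 'tool_rot': array([-9.02520930e-04,  9.93174408e-01,  1.16635244e-01, -5.78257071e-06]), 'contact_force': array([ 0.13377763,  0.83655176, -0.20349054]), 'ft_torque': array([-0.06235095,  0.03101647,  0.07720905]), 'gripper_width': 1.0005017925134323}
```

View pics/scene0.png

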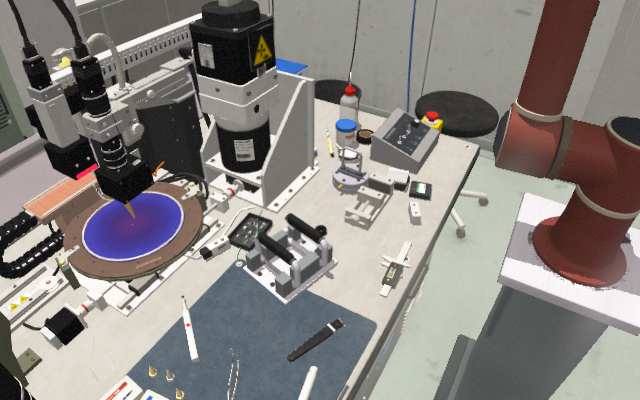

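View pics/top0.png

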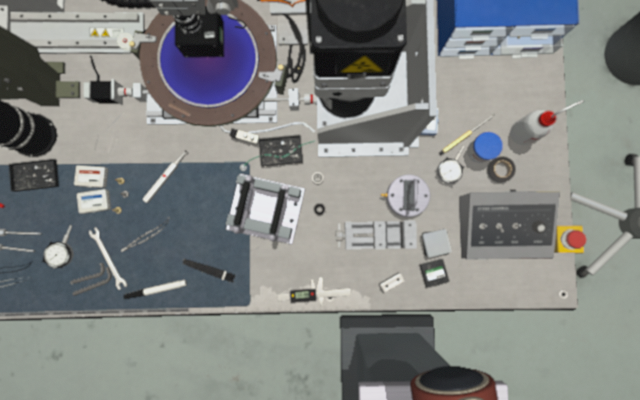

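The scene shows the stand near (290,260) with two handles and the chuck near (350,178). In the top view the stand is at (267,208) and the chuck at (408,196). I'll enlarge both.

```bash
python3 - <<'E'
import cv2,numpy as np
s=cv2.imread('pics/scene0.png');t=cv2.imread('pics/top0.png')
def crop(im,x0,y0,w,h,k,n): cv2.imwrite(n,cv2.resize(im[y0:y0+h,x0:x0+w],None,fx=k,fy=k,interpolation=cv2.INTER_CUBIC))
crop(s,230,200,120,100,6,'pics/s_stand.png')
crop(s,320,130,80,60,9,'pics/s_chuck.png')
crop(t,220,165,96,84,7,'pics/t_stand.png')
crop(t,370,165,80,60,9,'pics/t_chuck.png')
E
```

```text
(no output)
```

View pics/s_stand.png

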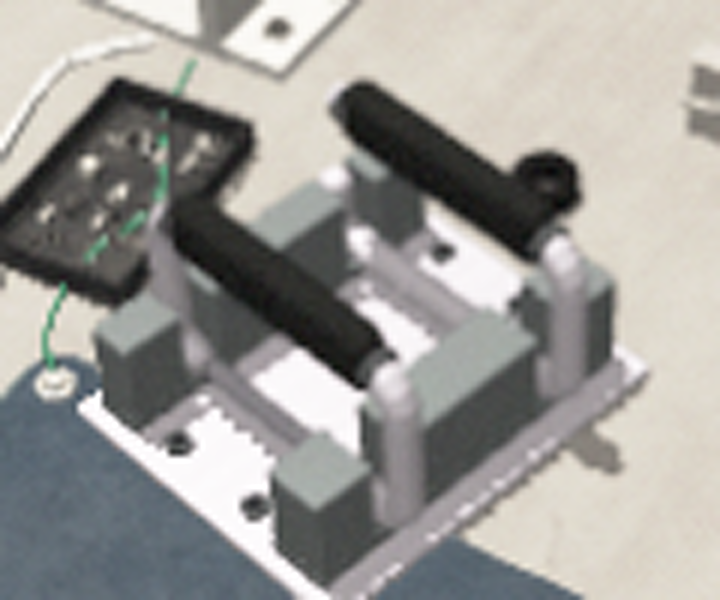

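View pics/s_chuck.png

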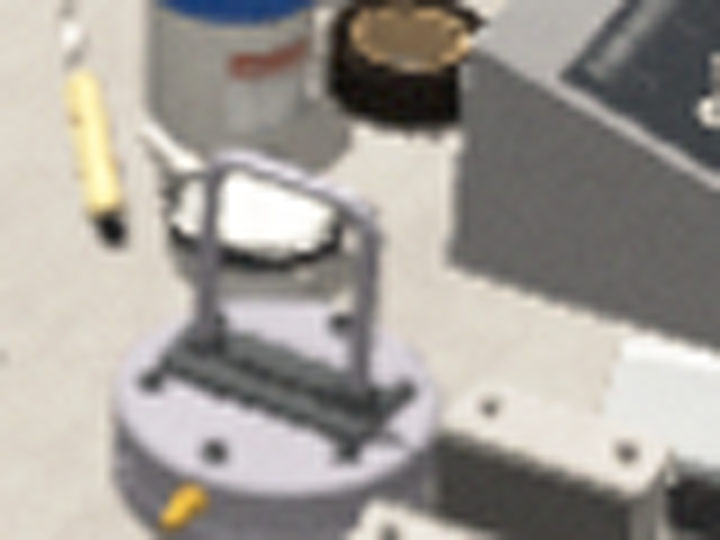

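View pics/t_stand.png

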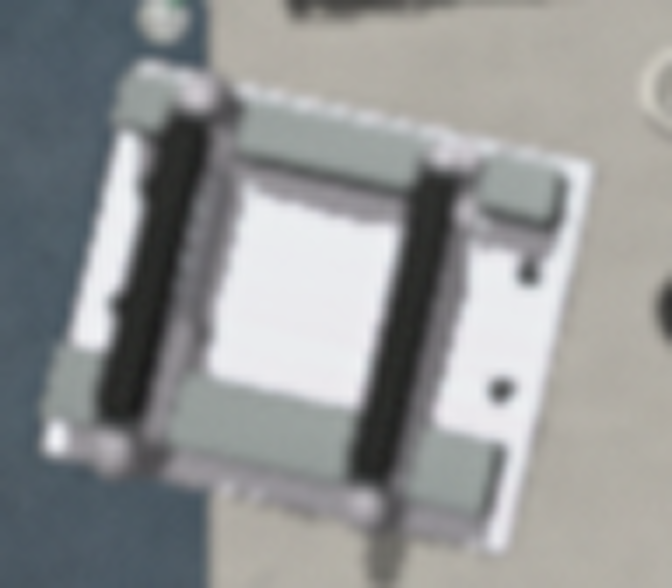

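View pics/t_chuck.png

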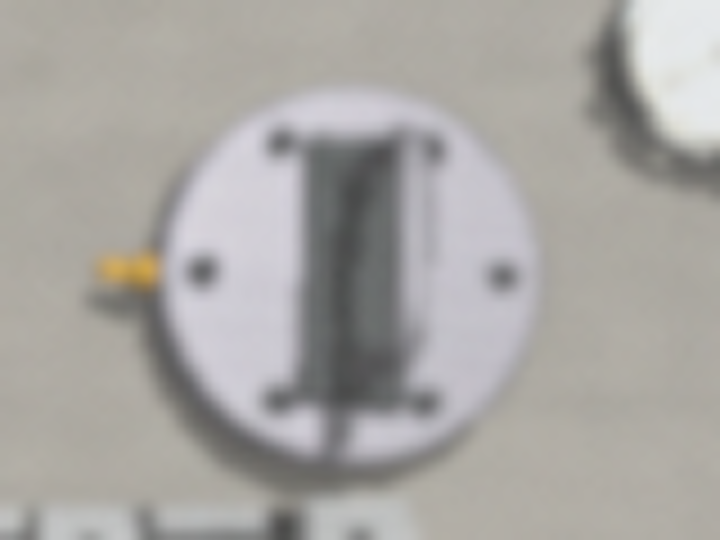

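```bash
python3 - <<'E'
import cv2,numpy as np
s=cv2.imread('pics/scene0.png');t=cv2.imread('pics/top0.png')
def crop(im,x0,y0,w,h,k,n):
    c=cv2.resize(im[y0:y0+h,x0:x0+w],None,fx=k,fy=k,interpolation=cv2.INTER_LANCZOS4)
    c=np.clip((c.astype(float)-90)*1.5+90,0,255).astype(np.uint8); cv2.imwrite(n,c)
crop(s,245,225,60,55,13,'pics/s_h.png')
crop(t,228,170,38,64,9,'pics/t_h.png')
E
```

```text
(no output)
```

View pics/s_h.png

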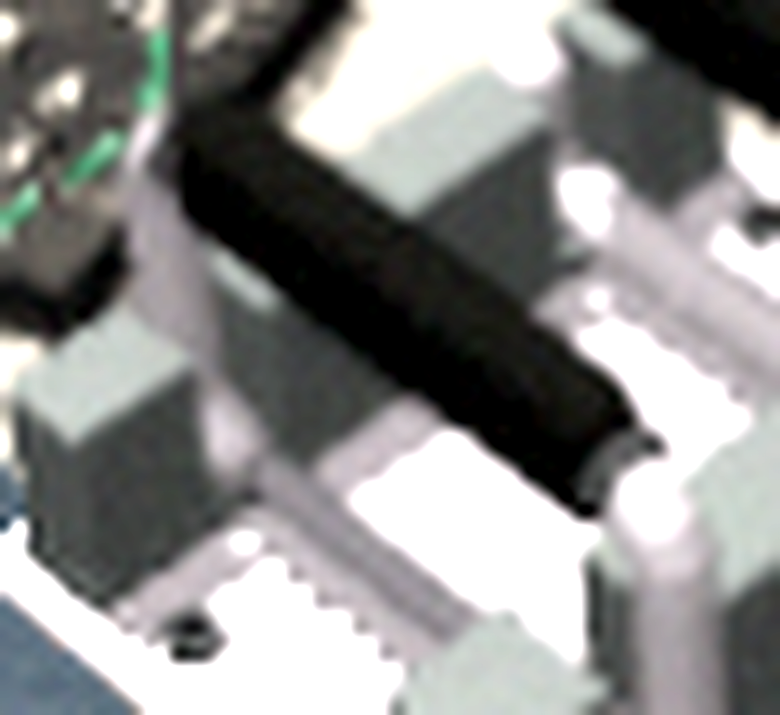

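View pics/t_h.png

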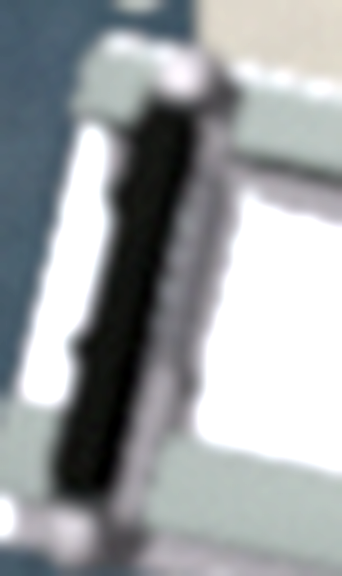

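The left-hand (mat-side) handle is the closed D, so it is the snap handle. Its thin dark gate runs to the far end (nose away from the robot), with the pin around (248,212) in the top view. Next I fit the poses.

```bash
cat > h.py <<'E'
import numpy as np,cv2
from plant import manip
def cal(n):
    c=manip.get_calibration(n); f=200/np.tan(np.radians(c['fov_y'])/2)
    return np.array([[f,0,c['cx']],[0,f,c['cy']],[0,0,1]]),np.array(c['dist_coeffs'],float),np.array(c['R'],float),np.array(c['t'],float)
C={n:cal(n) for n in('scene','top')}
def proj(n,P):
    K,d,R,t=C[n]; return cv2.projectPoints(np.atleast_2d(np.array(P,float)),cv2.Rodrigues(R)[0],t,K,d)[0][:,0]
def tf(p,L): # p=x,y,yaw
    L=np.atleast_2d(np.array(L,float)); c,s=np.cos(p[2]),np.sin(p[2])
    return np.c_[p[0]+c*L[:,0]-s*L[:,1],p[1]+s*L[:,0]+c*L[:,1],L[:,2]]
def ray(n,uv,z):
    K,d,R,t=C[n]; u=cv2.undistortPoints(np.array([[uv]],float),K,d)[0,0]
    v=R.T@np.array([u[0],u[1],1]); o=-R.T@t; return o+v*(z-o[2])/v[2]
E
cat > fit.py <<'E'
from h import *
from scipy.optimize import least_squares
T=lambda x,y:(220+x/7,165+y/7); S=lambda x,y:(230+x/6,200+y/6)
zp=.010
st=[('top',T(135,65),(.064,.075)),('top',T(592,165),(.064,-.075)),('top',T(497,550),(-.064,-.075)),('scene',S(80,405),(.064,.075)),('scene',S(645,372),(-.064,-.075))]
def r(p): return np.concatenate([proj(n,tf(p,[(*l,p[3])]))[0]-uv for n,uv,l in st])
a=least_squares(r,[.5,.0,.1,.01]); print('stand',a.x,a.fun.round(1))
for n,uv,l in st: print(n,ray(n,uv,.012))
print('sleeve ends',ray('top',T(190,118),.096),ray('top',T(122,418),.096))
TC=lambda x,y:(370+x/9,165+y/9); SC=lambda x,y:(320+x/9,130+y/9)
print('disc ctr top',ray('top',TC(353,278),.03))
print('bolts',[ray('top',TC(*q),.03) for q in((203,270),(500,275),(280,140),(435,150),(275,402),(425,405))])
print('bar scene',ray('scene',SC(225,158),.1),ray('scene',SC(365,215),.1))
print('bar top',ray('top',TC(405,135),.1),ray('top',TC(425,350),.1))
E
python3 fit.py
```

```text
stand [ 0.53589571  0.36043031 -0.24433973  0.00517577] [ 0.1 -0.9  0.  -0.1  0.3  0.8 -0.9  0.7  0.9 -0.3]
top [0.61304034 0.41654054 0.012     ]
top [0.57871644 0.27184177 0.012     ]
top [0.45746452 0.30325208 0.012     ]
scene [0.61134148 0.41965324 0.012     ]
scene [0.45431402 0.3102799  0.012     ]
sleeve ends [0.58436102 0.38350883 0.096     ] [0.49800115 0.40322498 0.096     ]
disc ctr top [0.55672156 0.0435733  0.03      ]
bolts [array([0.5592824 , 0.07967223, 0.03      ]), array([0.55684079, 0.00818158, 0.03      ]), array([0.59059351, 0.06018795, 0.03      ]), array([0.58749406, 0.02284615, 0.03      ]), array([0.52702375, 0.06324616, 0.03      ]), array([0.52569938, 0.02723078, 0.03      ])]
bar scene [0.57805455 0.04578239 0.1       ] [0.53344104 0.05116648 0.1       ]
bar top [0.58189693 0.04469977 0.1       ] [0.53357822 0.04177309 0.1       ]
```

```bash
cat > ov.py <<'E'
from h import *
import sys
def overlay(im,n,items,k,x0,y0,w,h,out):
    c=cv2.resize(im[y0:y0+h,x0:x0+w],None,fx=k,fy=k,interpolation=cv2.INTER_CUBIC)
    for P,col in items:
        q=((proj(n,P)-[x0,y0]+.5)*k-.5); cv2.polylines(c,[np.round(q).astype(np.int32)],False,col,1)
    cv2.imwrite(out,c)
def box(p,x,y,z):
    xs,ys=x,y
    b=lambda zz:tf(p,[(xs[0],ys[0],zz),(xs[1],ys[0],zz),(xs[1],ys[1],zz),(xs[0],ys[1],zz),(xs[0],ys[0],zz)])
    return [b(z[0]),b(z[1])]
def handle(p,z0=.012):
    return [(b,(0,255,255)) for b in box(p,(-.046,.046),(-.007,.007),(z0+.06,z0+.084))]+[(b,(0,0,255)) for b in box(p,(-.062,.062),(-.006,.006),(z0,z0+.078))]
def stand(p):
    return [(tf(p,[(.064,.075,z),(.064,-.075,z),(-.064,-.075,z),(-.064,.075,z),(.064,.075,z)]),(255,0,0)) for z in(0.,.012)]
def chuck(p):
    a=np.linspace(0,2*np.pi,60); L=[]
    for z in(0,.03): L.append((tf(p,np.c_[.046*np.cos(a),.046*np.sin(a),0*a+z]),(0,200,0)))
    L.append((tf(p,[(-.0245,0,.036),(-.0245,0,.09),(-.0145,0,.1),(.0145,0,.1),(.0245,0,.09),(.0245,0,.036)]),(0,0,255)))
    L.append((tf(p,[(0,-.046,.03),(0,.046,.03)]),(255,0,0)))
    return L
if __name__=='__main__':
    s=cv2.imread('pics/scene0.png');t=cv2.imread('pics/top0.png')
    H=eval(sys.argv[1]);St=eval(sys.argv[2]);Ck=eval(sys.argv[3])
    I=handle(H)+stand(St); 
    overlay(s,'scene',I,6,230,200,120,100,'pics/o1.png');overlay(t,'top',I,7,220,165,96,84,'pics/o2.png')
    overlay(s,'scene',chuck(Ck),9,320,130,60,60,'pics/o3.png');overlay(t,'top',chuck(Ck),9,375,165,64,60,'pics/o4.png')
    a=np.hstack([cv2.imread('pics/o1.png')[:504],cv2.imread('pics/o2.png')[:504]]);a=cv2.resize(a,None,fx=.58,fy=.58)
    b=np.hstack([cv2.imread('pics/o3.png'),cv2.imread('pics/o4.png')]);b=cv2.resize(b,None,fx=.7,fy=.7)
    cv2.imwrite('pics/oa.png',a);cv2.imwrite('pics/ob.png',b)
E
python3 ov.py "(.543,.395,-.24)" "(.536,.3604,-.24)" "(.557,.0436,-.045)"
```

```text
(no output)
```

View pics/o1.png

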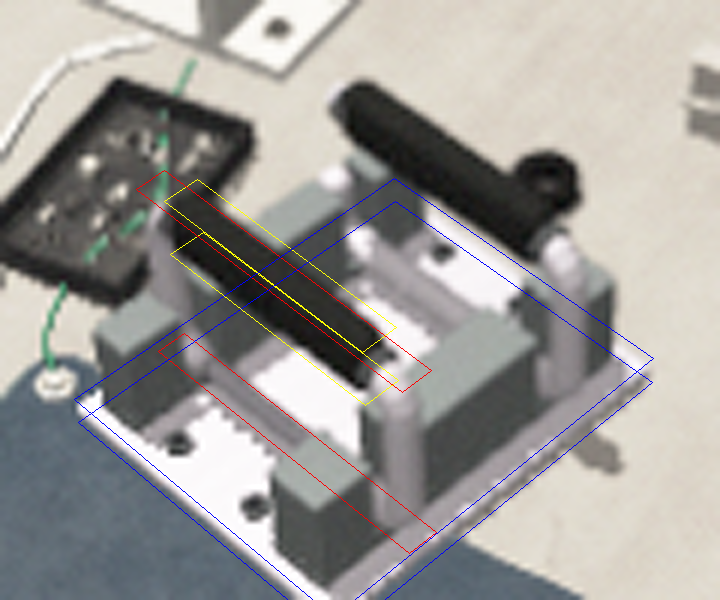

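View pics/o2.png

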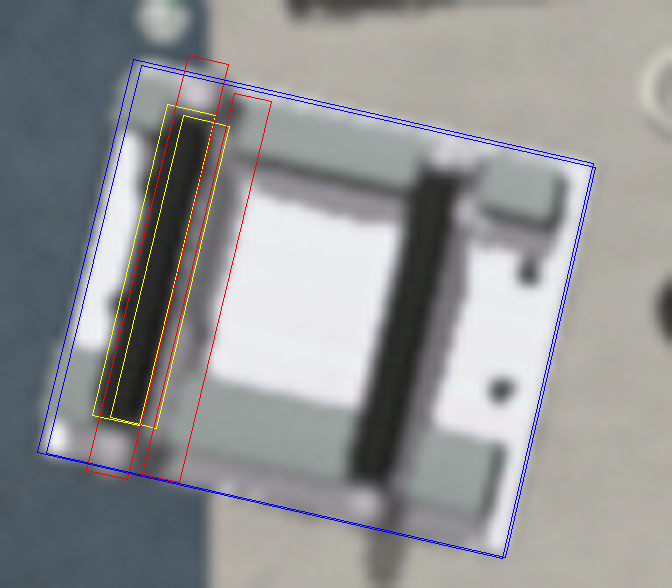

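View pics/ob.png

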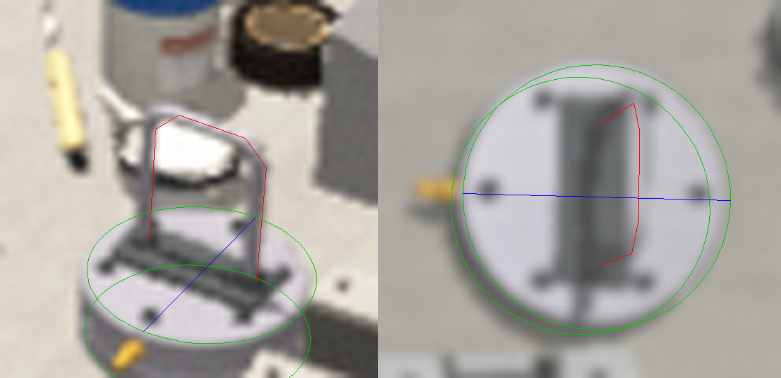

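```bash
cat > ov2.py <<'E'
from ov import *
def hc(p,z0=.012):
    return [(tf(p,[(-.056,0,z0+.006),(-.056,0,z0+.072),(.056,0,z0+.072),(.056,0,z0+.006),(-.056,0,z0+.006)]),(0,0,255)),
     (tf(p,[(-.046,.007,z0+.072),(-.046,-.007,z0+.072)]),(0,255,255)),(tf(p,[(.046,.007,z0+.072),(.046,-.007,z0+.072)]),(0,255,255)),
     (tf(p,[(-.014,-.004,z0+.006),(-.014,.004,z0+.006)]),(0,255,0)),(tf(p,[(.039,-.004,z0+.006),(.039,.004,z0+.006)]),(0,255,0)),]
if __name__=='__main__':
    s=cv2.imread('pics/scene0.png');t=cv2.imread('pics/top0.png')
    H=eval(sys.argv[1])
    overlay(s,'scene',hc(H),10,245,220,60,70,'pics/p1.png');overlay(t,'top',hc(H),9,228,165,38,70,'pics/p2.png')
    a=cv2.imread('pics/p1.png')[:600];b=cv2.imread('pics/p2.png')[:600];m=min(len(a),len(b))
    cv2.imwrite('pics/p.png',cv2.resize(np.hstack([a[:m],b[:m]]),None,fx=.85,fy=.85))
E
python3 ov2.py "(.543,.395,-.24)"
```

```text
(no output)
```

View pics/p.png

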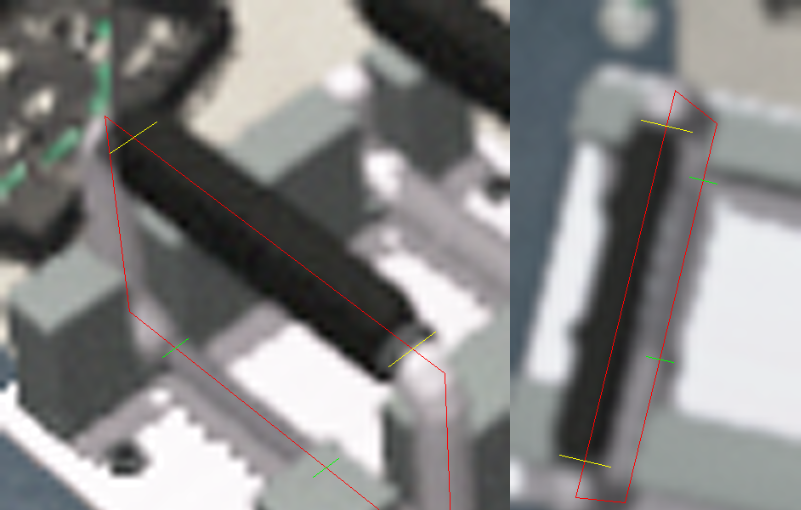

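Emit:
step_arm --pt "0.391 -0.326 -0.031 0 0 -0.92 -0.2" --pt "0.391 -0.326 -0.031 0 0 -0.92 -0.2" --pt "0.391 -0.326 -0.031 0 0 -0.92 -0.2" --pt "0.391 -0.326 -0.031 0 0 -0.92 -0.2" --pt "0.391 -0.326 -0.031 0 0 -0.92 -0.2" --pt "0.391 -0.326 -0.031 0 0 -0.92 -0.2" --pt "0.391 -0.326 -0.031 0 0 -0.92 -0.2" --pt "0.391 -0.326 -0.031 0 0 -0.92 -0.2" --pt "0.391 -0.326 -0.031 0 0 -0.92 -0.2" --pt "0.391 -0.326 -0.031 0 0 -0.92 -0.2" --pt "0.391 -0.326 -0.031 0 0 -0.92 -0.2" --pt "0.391 -0.326 -0.031 0 0 -0.92 -0.2" --pt "0.391 -0.326 -0.031 0 0 -0.92 -0.2"

```text
time: 1.4
tool_pos: [0.449, -0.2008, 0.2491]
tool_rot: [-0.0, 0.838, 0.545, -0.001]
contact_force: [0.4, -0.2, -0.1]
gripper_width: 0.599
```

```bash
cat > mv.py <<'E'
from h import *
from scipy.spatial.transform import Rotation as Ro
import sys
def delta(tp,yaw):
    s=manip.state(); q=s['tool_rot']; R=Ro.from_quat([q[1],q[2],q[3],q[0]])
    G=Ro.from_euler('z',yaw)*Ro.from_euler('x',np.pi)
    print('t',s['time'],'pos',s['tool_pos'].round(4),'yaw',np.arctan2(*R.as_matrix()[[1,0],0]).round(4),'F',s['contact_force'].round(1),'w',round(s['gripper_width'],3))
    print('d',R.inv().apply(np.array(tp)-s['tool_pos']).round(4),(R.inv()*G).as_rotvec().round(4))
if __name__=='__main__': delta(eval(sys.argv[1]),float(sys.argv[2]))
E
python3 mv.py "(.5726,.3894,.22)" 2.90
```

```text
t 1.4 pos [ 0.449  -0.2008  0.2491] yaw 1.1534 F [ 0.4 -0.2 -0.1] w 0.599
d [ 0.5897 -0.1263  0.0289] [-1.3000e-03 -5.0000e-04 -1.7466e+00]
```

Emit:
step_arm --pt "0.589 -0.127 0.029 0 0 -1.747 -0.2" --pt "0.589 -0.127 0.029 0 0 -1.747 -0.2" --pt "0.589 -0.127 0.029 0 0 -1.747 -0.2" --pt "0.589 -0.127 0.029 0 0 -1.747 -0.2" --pt "0.589 -0.127 0.029 0 0 -1.747 -0.2" --pt "0.589 -0.127 0.029 0 0 -1.747 -0.2" --pt "0.589 -0.127 0.029 0 0 -1.747 -0.2" --pt "0.589 -0.127 0.029 0 0 -1.747 -0.2" --pt "0.589 -0.127 0.029 0 0 -1.747 -0.2" --pt "0.589 -0.127 0.029 0 0 -1.747 -0.2" --pt "0.589 -0.127 0.029 0 0 -1.747 -0.2" --pt "0.589 -0.127 0.029 0 0 -1.747 -0.2" --pt "0.589 -0.127 0.029 0 0 -1.747 -0.2" --pt "0.589 -0.127 0.029 0 0 -1.747 -0.2"

```text
time: 2.8
tool_pos: [0.5728, 0.3886, 0.2192]
tool_rot: [-0.001, 0.121, 0.993, -0.001]
contact_force: [0.5, -0.5, -0.2]
gripper_width: 0.599
```

```bash
cat > look.py <<'E'
from h import *
import sys
# look.py tag sx sy sw sh sk tx ty tw th tk
a=sys.argv; tag=a[1]; v=list(map(int,a[2:]))
for n,o in(('scene',0),('top',5)):
    if len(v)<=o: break
    f=manip.grab_frame(n)[:,:,::-1]; cv2.imwrite(f'pics/{n}_{tag}.png',f)
    x,y,w,h,k=v[o:o+5]
    cv2.imwrite(f'pics/{n}_{tag}c.png',cv2.resize(f[y:y+h,x:x+w],None,fx=k,fy=k,interpolation=cv2.INTER_CUBIC))
E
python3 look.py a 220 150 130 140 4 210 120 110 130 4; python3 mv.py "(.5726,.3894,.12)" 2.90
```

```text
t 2.9 pos [0.5729 0.3875 0.2204] yaw 2.8979 F [-0.  -0.2 -0.1] w 0.596
d [0.0007 0.0019 0.1004] [-0.0009 -0.0001 -0.0021]
```

View pics/scene_ac.png

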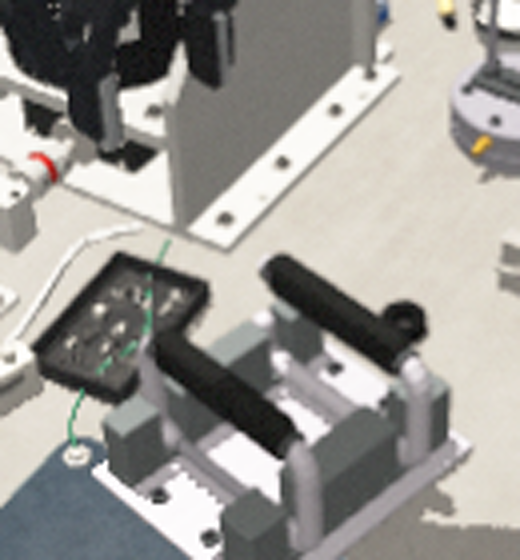

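View pics/top_ac.png

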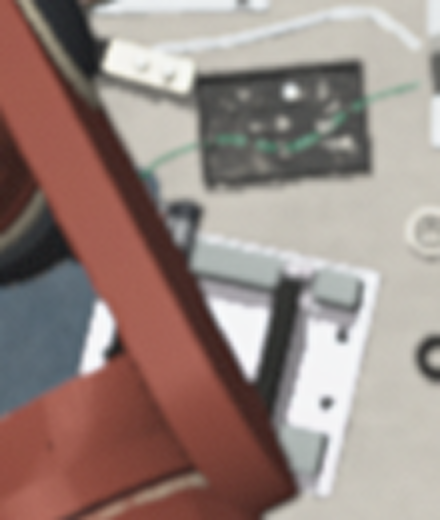

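```bash
python3 - <<'E'
from h import *
im=cv2.imread('pics/scene_a.png')
p=(.5728,.388,2.9); P=[tf(p,[(0,s*y,z)])[0] for s in(1,-1) for y in(.0255,) for z in (.2125,.219)]
q=proj('scene',P); print(q)
x0,y0,k=225,130,10
c=cv2.resize(im[y0:y0+70,x0:x0+75],None,fx=k,fy=k,interpolation=cv2.INTER_CUBIC)
for w in q: cv2.circle(c,tuple(np.round((w-[x0,y0]+.5)*k).astype(int).tolist()),3,(0,255,255),-1)
cv2.imwrite('pics/tips.png',c)
E
```

```text
[[270.94675943 180.79469769]
 [270.7110077  177.84186371]
 [248.23352948 193.97162444]
 [247.85468045 190.98037324]]
```

View pics/tips.png

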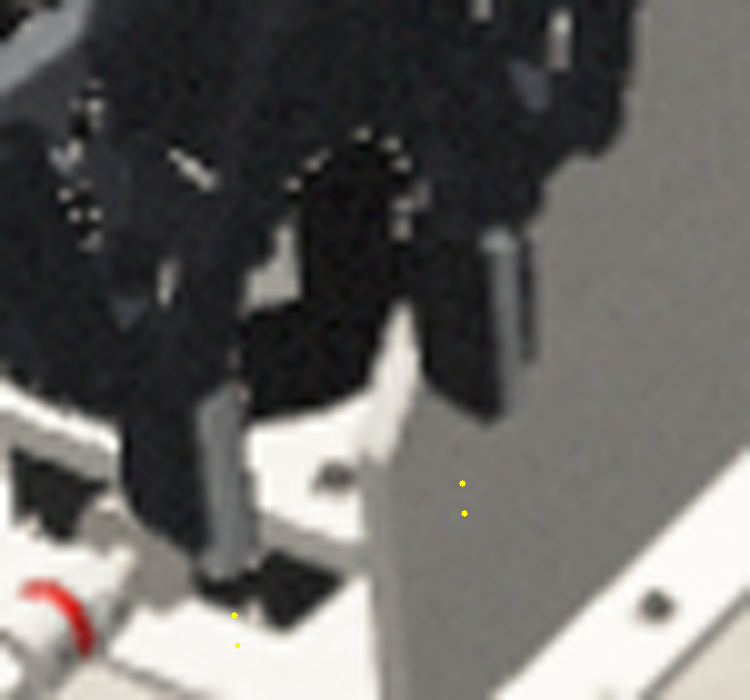

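Emit:
step_arm --pt "0 0.001 0.05 0 0 -0.002 -0.2" --pt "0 0.001 0.1 0 0 -0.002 -0.2" --pt "0 0.001 0.1 0 0 -0.002 -0.2" --pt "0 0.001 0.1 0 0 -0.002 -0.2"

```text
time: 3.3
tool_pos: [0.5722, 0.3888, 0.1206]
tool_rot: [-0.001, 0.12, 0.993, -0.001]
contact_force: [0.5, -0.0, 1.0]
gripper_width: 0.599
```

```bash
python3 look.py b 225 165 90 100 7; python3 mv.py "(.5726,.3894,.082)" 2.90
python3 - <<'E'
from h import *
im=cv2.imread('pics/scene_b.png'); s=manip.state(); tp=s['tool_pos']
p=(tp[0],tp[1],2.9); P=[tf(p,[(x,y,z)])[0] for y in(.0255,-.0255) for x in(-.011,.011) for z in (tp[2]-.005,)]
q=proj('scene',P)
x0,y0,k=225,165,7
c=cv2.resize(im[y0:y0+100,x0:x0+90],None,fx=k,fy=k,interpolation=cv2.INTER_CUBIC)
for w in q: cv2.circle(c,tuple(np.round((w-[x0,y0]+.5)*k).astype(int).tolist()),3,(0,255,255),-1)
cv2.imwrite('pics/tips2.png',c)
E
```

```text
t 3.35 pos [0.5737 0.39   0.1234] yaw 2.9011 F [ 0.9 -0.2  1. ] w 0.598
d [ 0.0011 -0.001   0.0414] [0.002  0.0024 0.0011]
```

View pics/tips2.png

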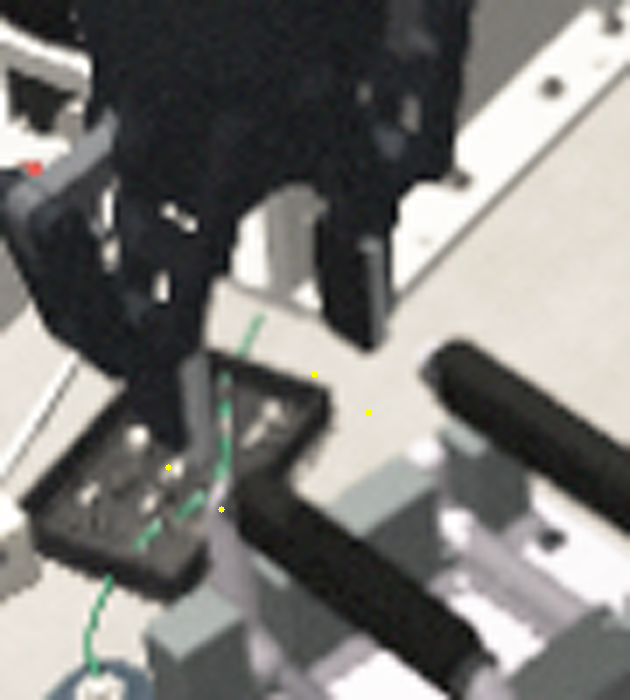

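Emit:
step_arm --pt "0 0 0 0 0 0 0.66" --pt "0 0 0 0 0 0 0.66" --pt "0 0 0 0 0 0 0.66" --pt "0 0 0 0 0 0 0.66" --pt "0 0 0 0 0 0 0.66"

```text
time: 3.85
tool_pos: [0.5724, 0.3909, 0.121]
tool_rot: [0.0, 0.119, 0.993, 0.0]
contact_force: [0.4, 0.1, 0.5]
gripper_width: 0.172
```

```bash
python3 look.py c 225 165 90 100 7; python3 mv.py "(.5726,.3894,.082)" 2.90
python3 - <<'E'
from h import *
im=cv2.imread('pics/scene_c.png'); s=manip.state(); tp=np.array([.5726,.389,.1206])
p=(tp[0],tp[1],2.9); P=[tf(p,[(x,y,z)])[0] for y in(.007,-.007) for x in(-.011,.011) for z in (tp[2]-.008,)]
q=proj('scene',P)
x0,y0,k=225,165,7
c=cv2.resize(im[y0:y0+100,x0:x0+90],None,fx=k,fy=k,interpolation=cv2.INTER_CUBIC)
for w in q: cv2.circle(c,tuple(np.round((w-[x0,y0]+.5)*k).astype(int).tolist()),3,(0,255,255),-1)
cv2.imwrite('pics/tips3.png',c)
E
```

```text
t 3.9 pos [0.5723 0.3908 0.1207] yaw 2.9029 F [0.  0.1 0.2] w 0.172
d [-0.0006 -0.0013  0.0387] [0.0001 0.0001 0.0029]
```

View pics/tips3.png

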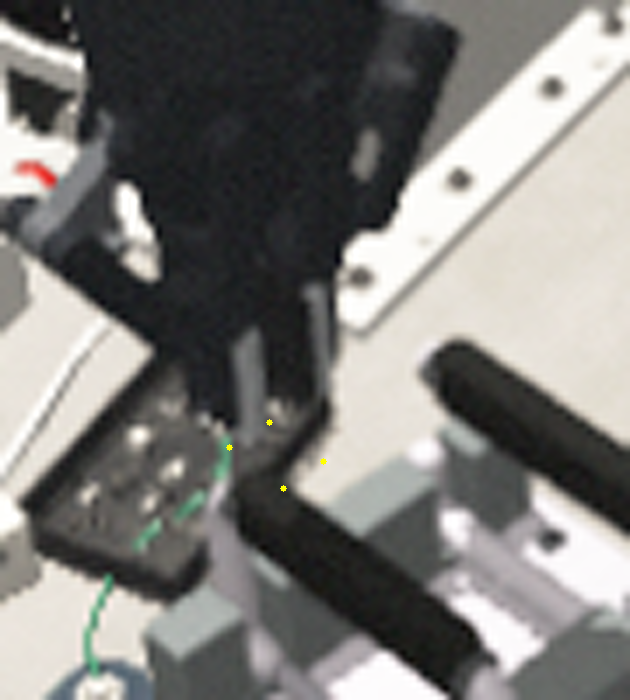

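Emit:
step_arm --pt "0 -0.001 0 0 0 0 -0.1" --pt "0 -0.001 0 0 0 0 -0.1" --pt "0 -0.001 0.01 0 0 0 -0.1" --pt "0 -0.001 0.021 0 0 0 -0.1" --pt "0 -0.001 0.021 0 0 0 -0.1"

```text
time: 4.4
tool_pos: [0.5703, 0.3887, 0.0961]
tool_rot: [-0.002, 0.119, 0.993, -0.002]
contact_force: [-0.1, -0.4, -1.4]
gripper_width: 0.551
```

```bash
python3 look.py d 225 165 90 100 7; python3 mv.py "(.5726,.3894,.082)" 2.90
```

```text
t 4.45 pos [0.5708 0.3891 0.0972] yaw 2.9028 F [-1.  -0.4 -0.5] w 0.547
d [-0.0017  0.0008  0.0152] [-0.0025 -0.0029  0.0028]
```

View pics/scene_dc.png

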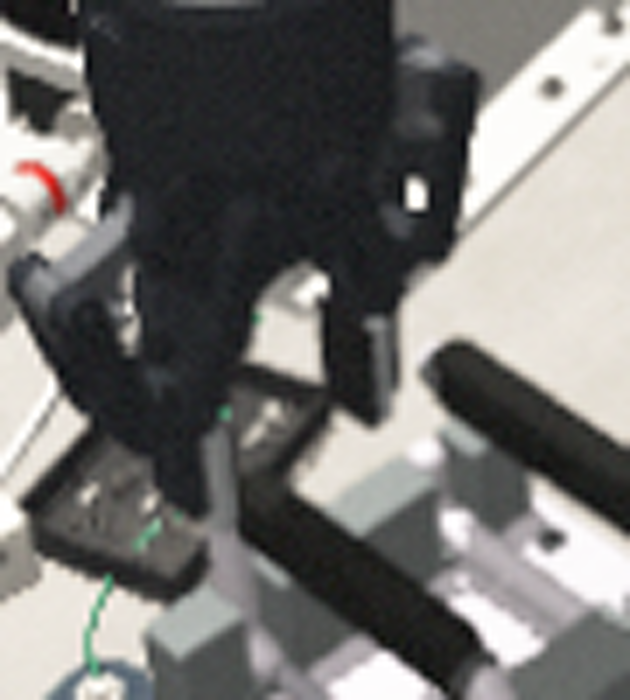

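Emit:
step_arm --pt "0 0 0.005 0 0 0 -0.1" --pt "0 0 0.01 0 0 0 -0.1" --pt "0 0 0.015 0 0 0 -0.1" --pt "0 0 0.015 0 0 0 -0.1"

```text
time: 4.85
tool_pos: [0.5715, 0.3894, 0.0834]
tool_rot: [-0.001, 0.119, 0.993, -0.001]
contact_force: [-0.8, -0.5, -0.6]
gripper_width: 0.548
```

```bash
python3 look.py e 225 165 90 100 7; python3 mv.py "(.5726,.3894,.082)" 2.90
```

```text
t 4.9 pos [0.5717 0.3895 0.0839] yaw 2.9027 F [-0.  -0.3  0.1] w 0.546
d [-0.0009  0.0001  0.0019] [-0.0007 -0.0008  0.0027]
```

View pics/scene_ec.png

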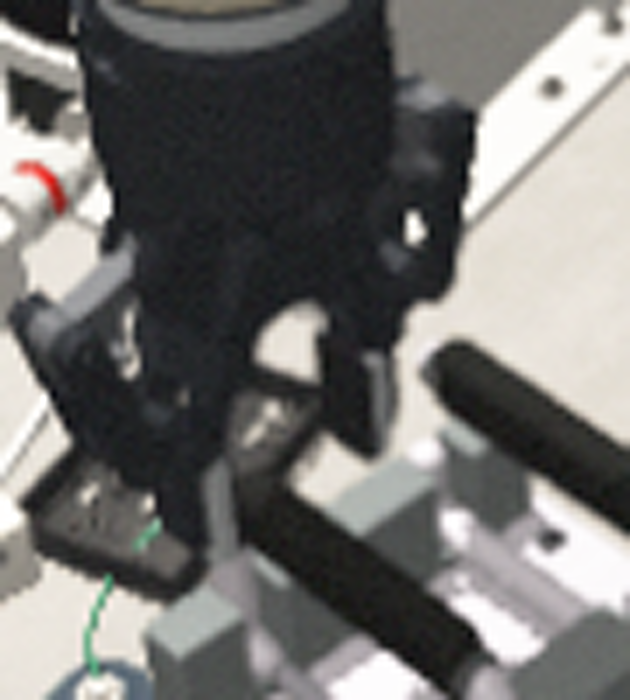

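```bash
python3 - <<'E'
from h import *
f=manip.grab_frame('top')[:,:,::-1]; cv2.imwrite('pics/top_e.png',f)
s=manip.state(); tp=np.array([.572,.3895,.0835])
p=(tp[0],tp[1],2.9)
x0,y0,k=215,150,9
for tag,fn in(('a','pics/top_a.png'),('e','pics/top_e.png')):
    im=cv2.imread(fn); z=.2195 if tag=='a' else .0835; hw=.0255 if tag=='a' else .0235
    c=cv2.resize(im[y0:y0+65,x0:x0+80],None,fx=k,fy=k,interpolation=cv2.INTER_CUBIC)
    for y in(hw,hw+.012):
      for x in(-.011,.011):
        for w,col in zip(proj('top',[tf(p,[(x,y,z-.005)])[0],tf(p,[(x,y,z+.03)])[0]]),((0,255,255),(0,0,255))):
          cv2.circle(c,tuple(np.round((w-[x0,y0]+.5)*k).astype(int).tolist()),3,col,-1)
    cv2.imwrite(f'pics/tt_{tag}.png',c)
E
```

```text
(no output)
```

View pics/tt_a.png

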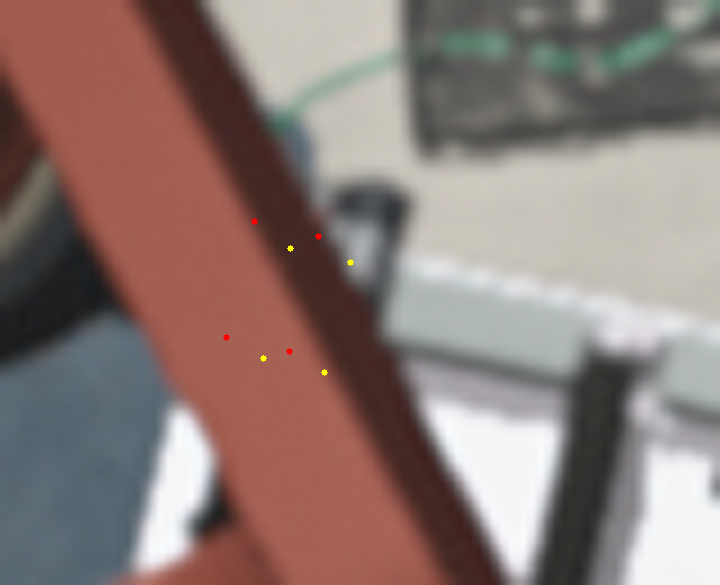

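View pics/tt_e.png

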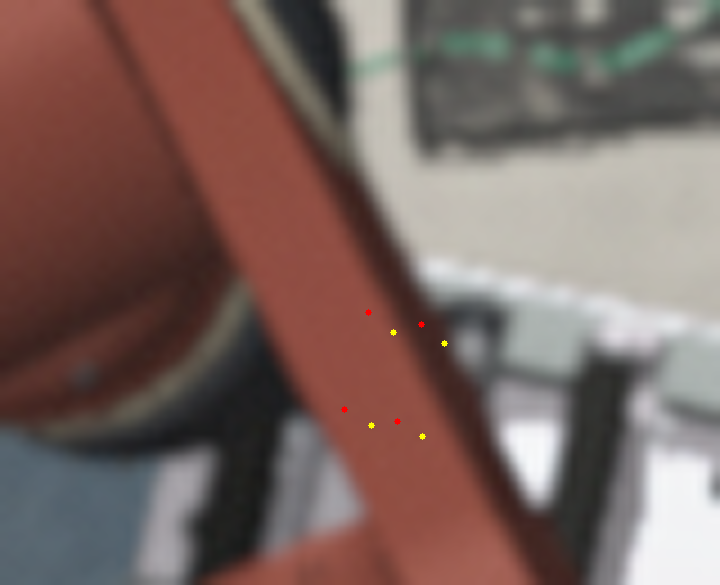

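Emit:
step_arm --pt "0.0 0 0 0 0 0 0.4" --pt "0 0 0 0 0 0 0.64" --pt "0 0 0 0 0 0 0.64" --pt "0 0 0 0 0 0 0.64" --pt "0 0 0 0 0 0 0.64"

```text
time: 5.45
tool_pos: [0.5721, 0.3897, 0.0847]
tool_rot: [0.0, 0.119, 0.993, 0.0]
contact_force: [1.1, -0.8, 0.3]
gripper_width: 0.179
```

```bash
python3 look.py f 235 200 60 60 12; python3 mv.py "(.5726,.3894,.082)" 2.90
```

```text
t 5.5 pos [0.5721 0.3897 0.0846] yaw 2.9028 F [-0.1  0.1  0.6] w 0.182
d [-0.0006 -0.0002  0.0026] [0.     0.     0.0028]
```

View pics/scene_fc.png

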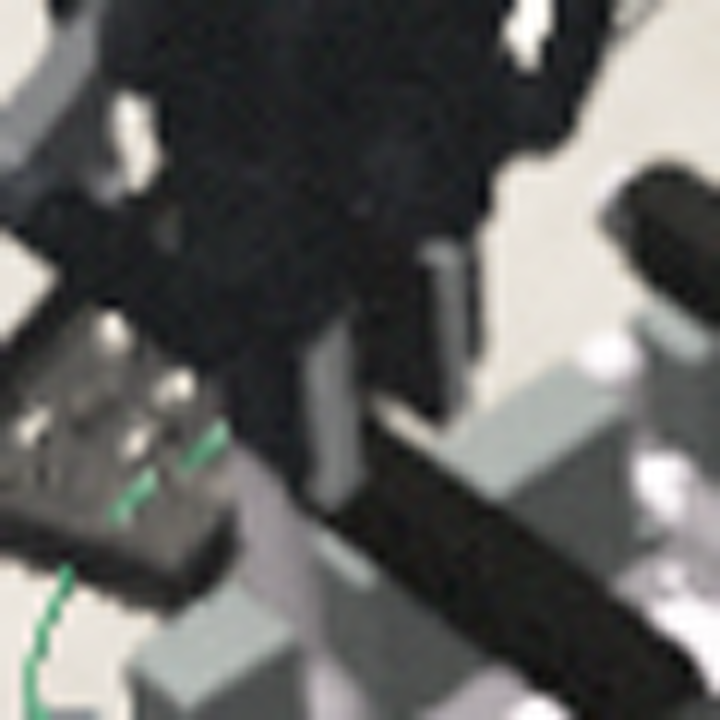

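```bash
python3 - <<'E'
from h import *
p=(.572,.3895,2.9)
for nm,uv,l in(('R inner near corner',(435,415),(.011,.0075)),('L outer-near',(315,505),(.011,-.019)),('L outer far',(240,440),(-.011,-.019)),('L inner near',(355,490),(.011,-.0075))):
    u=np.array(uv)/12+[235,200]-.5
    for z in(.07,.08,.09,.1,.11): 
        q=proj('scene',tf(p,[(*l,z)]))[0]; print(nm,z,(q-u).round(1),end=' | ')
    print()
E
```

```text
R inner near corner 0.07 [ 1.7 12.3] | R inner near corner 0.08 [1.3 8.6] | R inner near corner 0.09 [1. 5.] | R inner near corner 0.1 [0.6 1.2] | R inner near corner 0.11 [ 0.3 -2.6] | 
L outer-near 0.07 [ 1.2 12. ] | L outer-near 0.08 [0.8 8.4] | L outer-near 0.09 [0.3 4.7] | L outer-near 0.1 [-0.1  1. ] | L outer-near 0.11 [-0.6 -2.8] | 
L outer far 0.07 [ 0.  11.5] | L outer far 0.08 [-0.5  7.9] | L outer far 0.09 [-0.9  4.2] | L outer far 0.1 [-1.4  0.5] | L outer far 0.11 [-1.9 -3.3] | 
L inner near 0.07 [ 2.4 10.1] | L inner near 0.08 [2.1 6.5] | L inner near 0.09 [1.7 2.8] | L inner near 0.1 [ 1.3 -0.9] | L inner near 0.11 [ 0.9 -4.7] |
```

Emit:
step_arm --pt "0 0 0 0 0 0 1" --pt "0 0 0 0 0 0 1" --pt "0 0 0 0 0 0 1"

```text
time: 5.8
tool_pos: [0.5726, 0.3902, 0.0855]
tool_rot: [0.001, 0.119, 0.993, 0.001]
contact_force: [0.9, 0.4, 3.1]
gripper_width: 0.001
```

```bash
python3 look.py g 235 200 60 60 12; python3 mv.py "(.5726,.3894,.082)" 2.90
```

```text
t 5.85 pos [0.5726 0.3902 0.0855] yaw 2.9028 F [1.6 1.1 3.5] w 0.002
d [-0.0002 -0.0007  0.0035] [0.0013 0.0011 0.0028]
```

View pics/scene_gc.png

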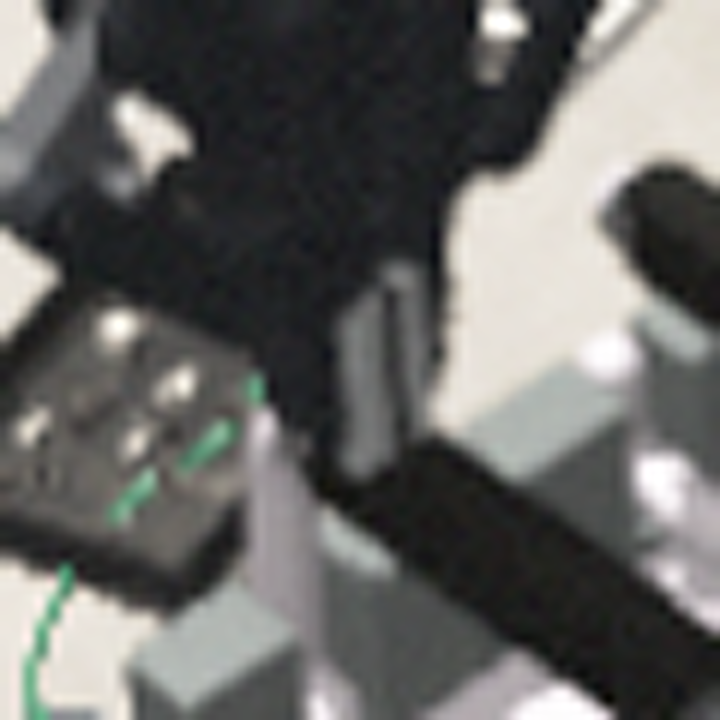

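Emit:
step_arm --pt "0 0 -0.006 0 0 0 1" --pt "0 0 -0.006 0 0 0 -0.2" --pt "0 0 -0.006 0 0 0 -0.2" --pt "0 0 -0.006 0 0 0 -0.2" --pt "0 0 -0.006 0 0 0 -0.2" --pt "0 0 0.005 0 0 0 -0.2" --pt "0 0 0.015 0 0 0 -0.2" --pt "0 0 0.021 0 0 0 -0.2" --pt "0 0 0.021 0 0 0 -0.2"

```text
time: 6.75
tool_pos: [0.5708, 0.389, 0.0611]
tool_rot: [-0.002, 0.119, 0.993, -0.001]
contact_force: [-0.5, -0.3, -0.1]
gripper_width: 0.598
```

```bash
python3 look.py i 225 185 70 65 10; python3 mv.py "(.5726,.3894,.064)" 2.90
```

```text
t 6.8 pos [0.5713 0.3893 0.0621] yaw 2.9028 F [ 0.7 -0.8  0.7] w 0.601
d [-0.0012  0.0004 -0.0019] [-0.0015 -0.0018  0.0028]
```

View pics/scene_ic.png

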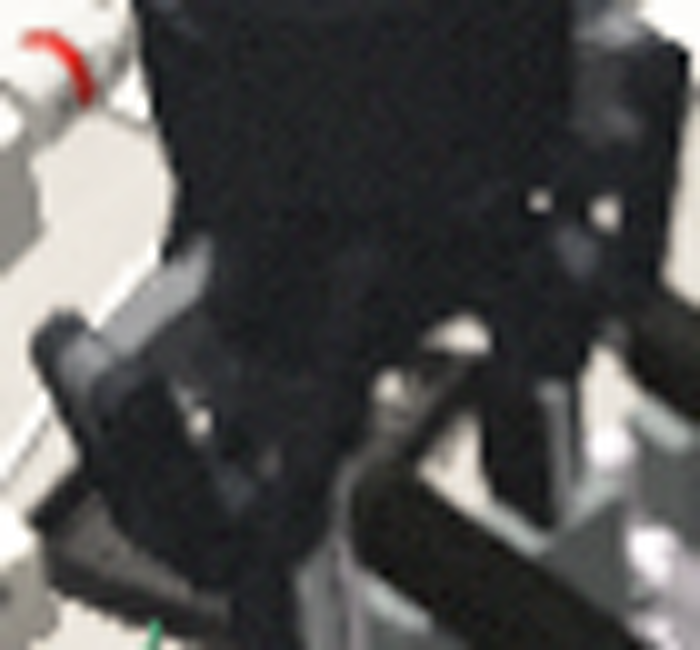

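Emit:
step_arm --pt "0 0 -0.0015 0 0 0 0.3" --pt "0 0 -0.0015 0 0 0 1" --pt "0 0 -0.0015 0 0 0 1" --pt "0 0 -0.0015 0 0 0 1" --pt "0 0 -0.0015 0 0 0 1" --pt "0 0 -0.0015 0 0 0 1"

```text
time: 7.4
tool_pos: [0.5727, 0.39, 0.0661]
tool_rot: [0.001, 0.119, 0.993, 0.001]
contact_force: [1.4, 0.3, 4.3]
gripper_width: 0.148
```

```bash
python3 look.py j 235 200 60 60 12; python3 mv.py "(.5726,.3894,.064)" 2.90
```

```text
t 7.45 pos [0.5727 0.39   0.0661] yaw 2.9028 F [ 0.3 -0.7  4.6] w 0.147
d [-0.     -0.0006  0.0021] [0.0012 0.0014 0.0028]
```

View pics/scene_jc.png

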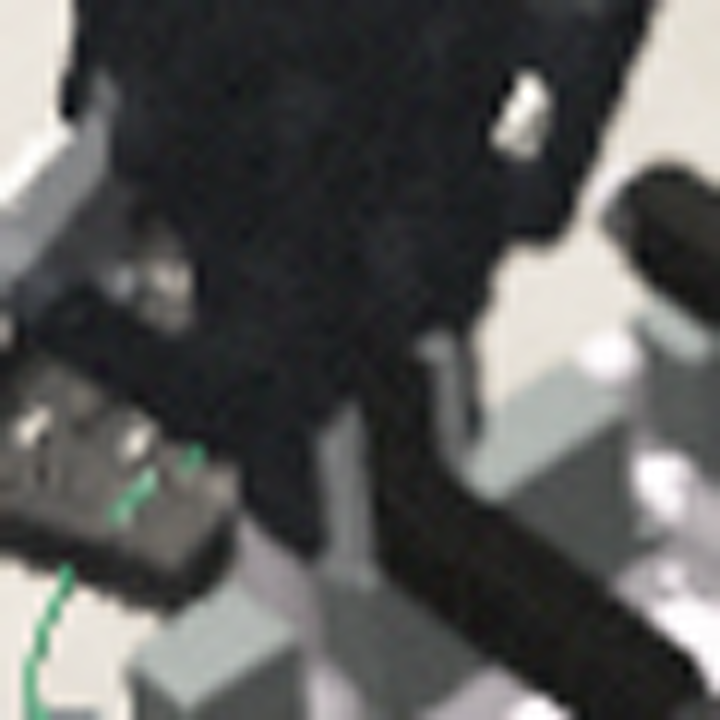

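```bash
python3 - <<'E'
from h import *
p=(.5727,.39,2.9)
for nm,uv,l in(('L inner near',(378,585),(.011,-.0065)),('L outer near',(320,560),(.011,-.0185)),('L outer far',(245,510),(-.011,-.0185))):
    u=np.array(uv)/12+[235,200]-.5
    for z in(.06,.07,.08,.09): 
        q=proj('scene',tf(p,[(*l,z)]))[0]; print(nm,z,(q-u).round(1),end=' | ')
    print()
# sleeve near-end lower edge check
H=(.5727-.03*.971,.39+.03*.238,-.24)
for x in(.019,-.02,-.046): print(x,((proj('scene',tf(H,[(x,.007,.072),(x,-.007,.096)]))-[235,200]+.5)*12).round())
E
```

```text
L inner near 0.06 [0.9 5.5] | L inner near 0.07 [0.5 1.9] | L inner near 0.08 [ 0.1 -1.7] | L inner near 0.09 [-0.3 -5.4] | 
L outer near 0.06 [ 1.  10.8] | L outer near 0.07 [0.5 7.3] | L outer near 0.08 [0.1 3.7] | L outer near 0.09 [-0.3  0. ] | 
L outer far 0.06 [-0.2  9.1] | L outer far 0.07 [-0.6  5.6] | L outer far 0.08 [-1.1  2. ] | L outer far 0.09 [-1.6 -1.7] | 
0.019 [[380. 601.]
 [436. 450.]]
-0.02 [[546. 729.]
 [605. 576.]]
-0.046 [[661. 818.]
 [722. 663.]]
```

Emit:
step_arm --pt "0 0 -0.01 0 0 0 1" --pt "0 0 -0.02 0 0 0 1" --pt "0 0 -0.03 0 0 0 1" --pt "0 0 -0.04 0 0 0 1" --pt "0 0 -0.055 0 0 0 1" --pt "0 0 -0.08 0 0 0 1" --pt "0 0 -0.11 0 0 0 1" --pt "0 0 -0.14 0 0 0 1" --pt "0 0 -0.14 0 0 0 1"

```text
time: 8.35
tool_pos: [0.5748, 0.3912, 0.2131]
tool_rot: [0.005, 0.119, 0.993, 0.003]
contact_force: [0.7, -0.1, -0.1]
gripper_width: 0.146
```

```bash
python3 look.py k 220 120 120 120 6; python3 mv.py "(.557,.0436,.20)" 1.526
```

```text
t 8.4 pos [0.5737 0.3905 0.2097] yaw 2.9028 F [-0.4 -0.6 -1. ] w 0.144
d [-0.0658 -0.3411  0.0085] [7.6000e-03 1.3000e-03 1.3768e+00]
```

View pics/scene_kc.png

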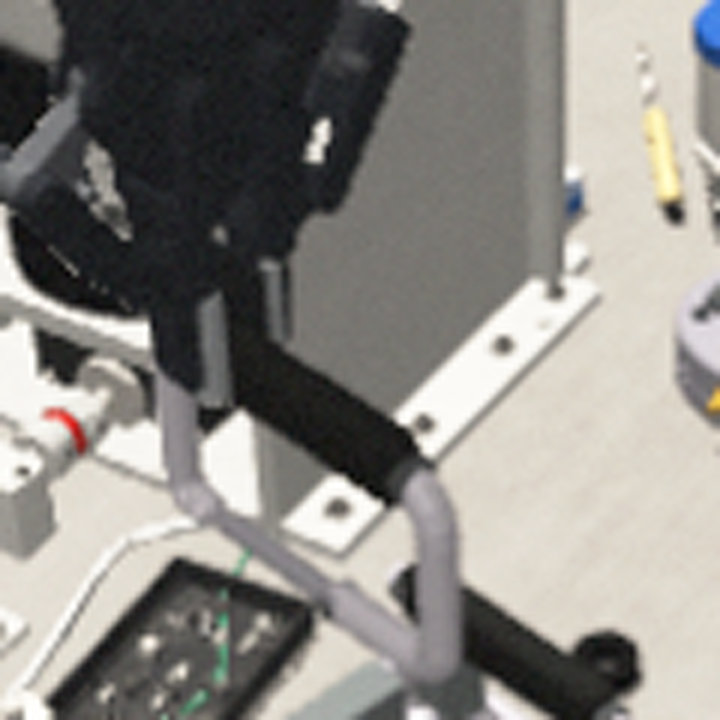

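Emit:
step_arm --pt "0.0 -0.03 0 0 0 0.12 1" --pt "0.001 -0.07 0 0 0 0.25 1" --pt "0.002 -0.11 0 0 0 0.38 1" --pt "0.002 -0.15 0 0 0 0.51 1" --pt "-0.005 -0.185 0 0 0 0.64 1" --pt "-0.015 -0.215 0 0 0 0.77 1" --pt "-0.025 -0.245 0 0 0 0.9 1" --pt "-0.036 -0.27 0 0 0 1.03 1" --pt "-0.046 -0.295 0 0 0 1.16 1" --pt "-0.055 -0.32 0 0 0 1.28 1" --pt "-0.062 -0.335 0 0 0 1.34 1" --pt "-0.066 -0.341 0 0 0 1.377 1" --pt "-0.066 -0.341 0 0 0 1.377 1" --pt "-0.066 -0.341 0 0 0 1.377 1"

```text
time: 9.8
tool_pos: [0.5551, 0.0434, 0.2043]
tool_rot: [-0.001, 0.722, 0.691, -0.0]
contact_force: [-0.1, 0.8, -2.1]
gripper_width: 0.147
```

```bash
python3 look.py l 290 80 110 120 6 340 140 120 100 6; python3 mv.py "(.557,.0436,.205)" 1.526
```

```text
t 9.9 pos [0.5552 0.0437 0.2048] yaw 1.5275 F [-0.1  0.4 -1. ] w 0.148
d [ 0.      0.0018 -0.0002] [-0.0007 -0.0003  0.0015]
```

View pics/scene_lc.png

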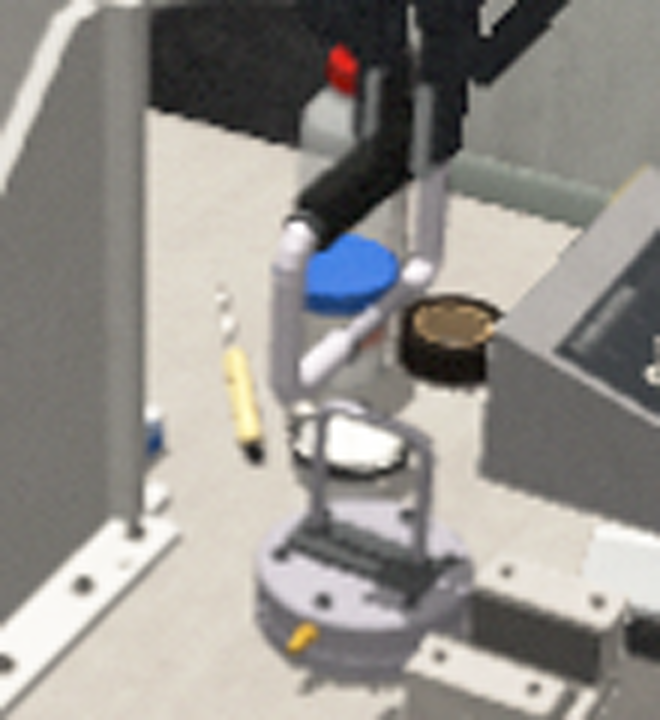

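View pics/top_lc.png

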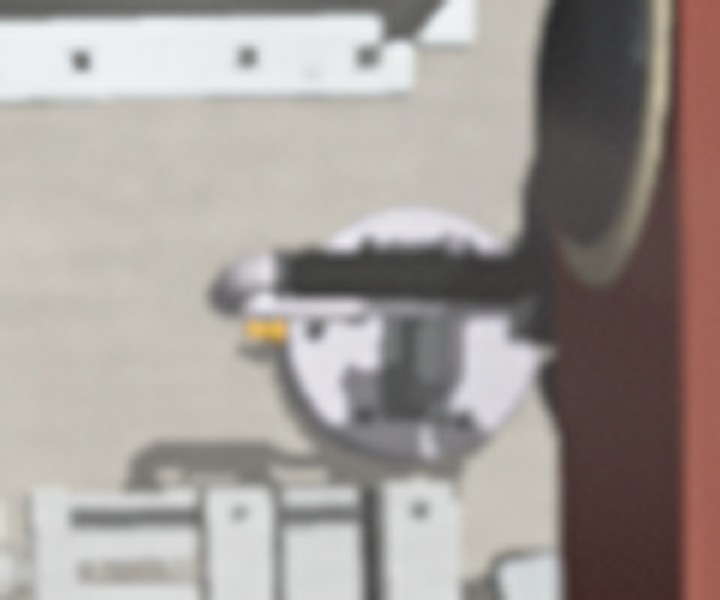

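```bash
cat > ov3.py <<'E'
from ov2 import *
# ov3 tag tcp(x,y) yaw_handle z0 chuckpose gx
tag=sys.argv[1]; tx,ty,yaw,z0=eval(sys.argv[2]); Ck=eval(sys.argv[3]); gx=float(sys.argv[4]) if len(sys.argv)>4 else .03
H=(tx-gx*np.cos(yaw),ty-gx*np.sin(yaw),yaw)
I=hc(H,z0)+chuck(Ck)
overlay(cv2.imread(f'pics/scene_{tag}.png'),'scene',I,7,325,90,60,110,'pics/q1.png')
overlay(cv2.imread(f'pics/top_{tag}.png'),'top',I,7,370,165,65,110,'pics/q2.png')
cv2.imwrite('pics/q.png',np.hstack([cv2.imread('pics/q1.png'),cv2.imread('pics/q2.png')])[:600])
E
python3 ov3.py l "(.5553,.0437,-1.614,.151)" "(.557,.0436,-.045)"
```

```text
(no output)
```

View pics/q.png

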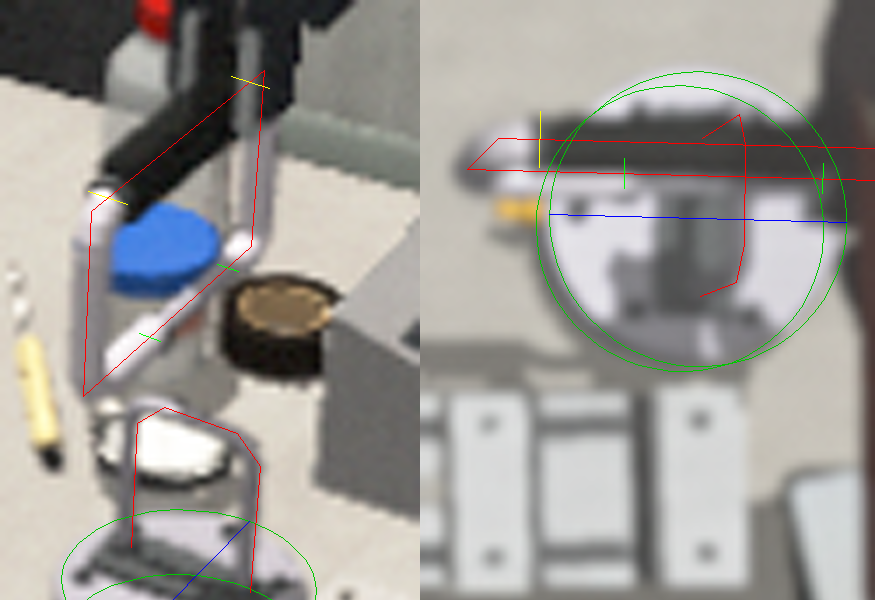

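Emit:
step_arm --pt "0 0.002 0.01 0 0 0 1" --pt "0 0.002 0.025 0 0 0 1" --pt "0 0.002 0.037 0 0 0 1" --pt "0 0.002 0.042 0 0 0 1" --pt "0 0.002 0.042 0 0 0 1"

```text
time: 10.4
tool_pos: [0.5564, 0.0428, 0.161]
tool_rot: [-0.001, 0.723, 0.691, -0.001]
contact_force: [-0.6, -0.1, -2.5]
gripper_width: 0.145
```

```bash
python3 look.py m 325 110 70 85 9 370 165 70 60 9; python3 mv.py "(.557,.0440,.163)" 1.526
```

```text
t 10.5 pos [0.5576 0.0427 0.1631] yaw 1.5258 F [ 1.3  0.1 -1.5] w 0.148
d [ 0.0013 -0.0007  0.0001] [-0.     -0.     -0.0002]
```

View pics/scene_mc.png

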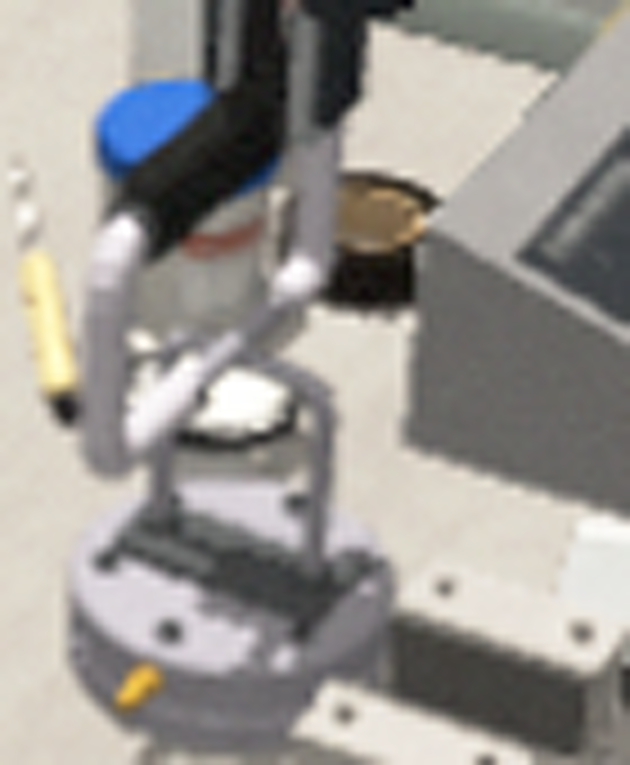

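View pics/top_mc.png

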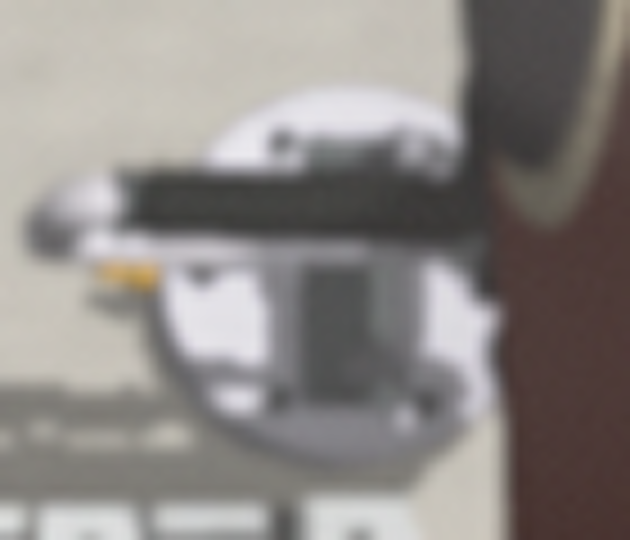

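```bash
python3 - <<'E'
from ov2 import *
yaw=-1.616; tx,ty=.557,.0430; z0=.109
H=(tx-.03*np.cos(yaw),ty-.03*np.sin(yaw),yaw); Ck=(.557,.0436,-.045)
for tag,x0,y0,w,h in(('scene',325,110,70,85),('top',370,165,70,60)):
    overlay(cv2.imread(f'pics/{tag}_m.png'),tag,hc(H,z0)+chuck(Ck),9,x0,y0,w,h,f'pics/r_{tag}.png')
E
```

```text
(no output)
```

View pics/r_scene.png

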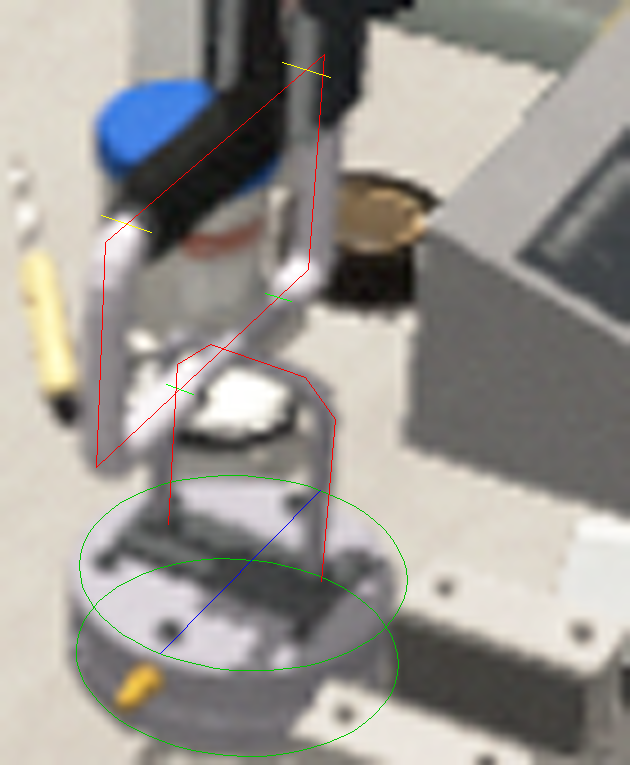

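View pics/r_top.png

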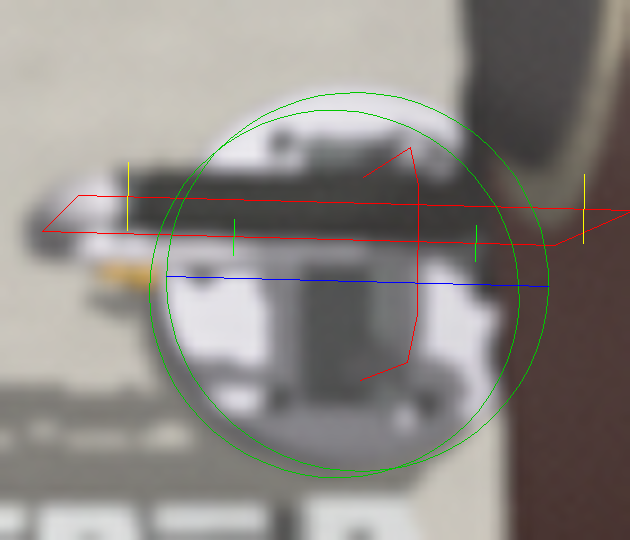

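Emit:
step_arm --pt "0.002 0.0015 0 0 0 0 1" --pt "0.002 0.0015 0.003 0 0 0 1" --pt "0.002 0.0015 0.006 0 0 0 1" --pt "0.002 0.0015 0.009 0 0 0 1" --pt "0.002 0.0015 0.013 0 0 0 1" --pt "0.002 0.0015 0.017 0 0 0 1" --pt "0.002 0.0015 0.021 0 0 0 1" --pt "0.002 0.0015 0.025 0 0 0 1"

```text
time: 11.3
tool_pos: [0.5596, 0.0443, 0.1384]
tool_rot: [0.001, 0.723, 0.691, 0.0]
contact_force: [0.6, -1.1, 1.4]
gripper_width: 0.145
```

```bash
python3 look.py n 325 110 70 85 9; python3 mv.py "(.5585,.0448,.10)" 1.526
```

```text
t 11.35 pos [0.5594 0.0445 0.1376] yaw 1.5257 F [1.1 0.6 1.8] w 0.146
d [ 0.0003 -0.0009  0.0376] [ 0.0008  0.0002 -0.0003]
```

View pics/scene_nc.png

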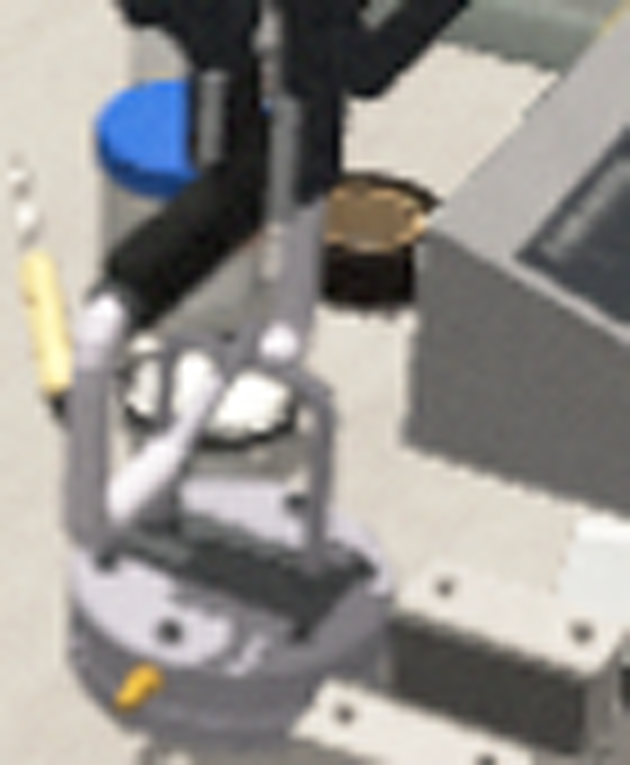

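Emit:
step_arm --pt "0 0 0.004 0 0 0 1" --pt "0 0 0.008 0 0 0 1" --pt "0 0 0.012 0 0 0 1" --pt "0 0 0.016 0 0 0 1" --pt "0 0 0.02 0 0 0 1" --pt "0 0 0.024 0 0 0 1" --pt "0 0 0.027 0 0 0 1"

```text
time: 12.05
tool_pos: [0.5581, 0.0444, 0.1094]
tool_rot: [-0.001, 0.723, 0.691, -0.001]
contact_force: [-0.4, 0.7, -2.5]
gripper_width: 0.146
```

```bash
python3 look.py o 325 110 70 85 9; python3 mv.py "(.5585,.0448,.10)" 1.526
```

```text
t 12.1 pos [0.5577 0.0443 0.1089] yaw 1.526 F [-1.  -0.5 -2.6] w 0.15
d [0.0005 0.0008 0.0089] [-0.0034  0.0011  0.    ]
```

View pics/scene_oc.png

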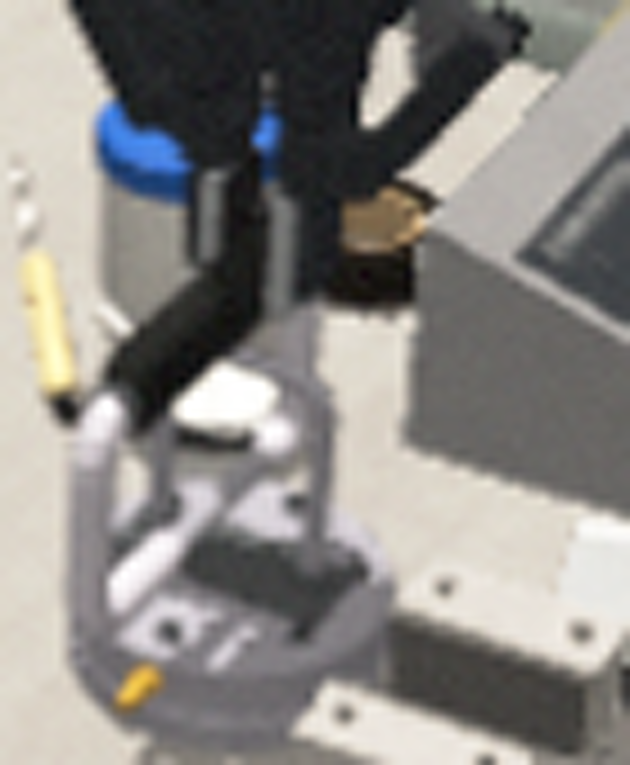

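Emit:
step_arm --pt "0 0 0.003 0 0 0 1" --pt "0 0 0.006 0 0 0 1" --pt "0 0 0.009 0 0 0 1" --pt "0 0 0.009 0 0 0 1"

```text
time: 12.5
tool_pos: [0.5587, 0.0445, 0.1014]
tool_rot: [-0.0, 0.723, 0.691, -0.0]
contact_force: [0.3, 0.7, -2.6]
gripper_width: 0.148
```

```bash
python3 mv.py "(.5585,.0448,.10)" 1.526
```

```text
t 12.5 pos [0.5587 0.0445 0.1014] yaw 1.5258 F [ 0.3  0.7 -2.6] w 0.148
d [ 0.0003 -0.0002  0.0014] [-0.0012  0.0001 -0.0002]
```

No contact with the sleeve yet and the wrist carries only the handle's weight. I'll open slowly, then rise.

Emit:
step_arm --pt "0 0 0 0 0 0 0.68" --pt "0 0 0 0 0 0 0.6" --pt "0 0 0 0 0 0 0.4" --pt "0 0 0 0 0 0 0.1" --pt "0 0 0 0 0 0 -0.2" --pt "0 0 0 0 0 0 -0.2" --pt "0 0 0 0 0 0 -0.2"

```text
time: 13.2
tool_pos: [0.5591, 0.0446, 0.1022]
tool_rot: [0.0, 0.723, 0.691, 0.0]
contact_force: [-1.1, -1.0, 0.5]
gripper_width: 0.602
```

```bash
python3 look.py p 315 110 80 85 9; python3 mv.py "(.5585,.0448,.10)" 1.526
```

```text
t 13.25 pos [0.5591 0.0446 0.1021] yaw 1.5258 F [-0.5 -0.1  0.6] w 0.599
d [ 0.0002 -0.0006  0.0021] [ 0.     -0.     -0.0002]
```

View pics/scene_pc.png

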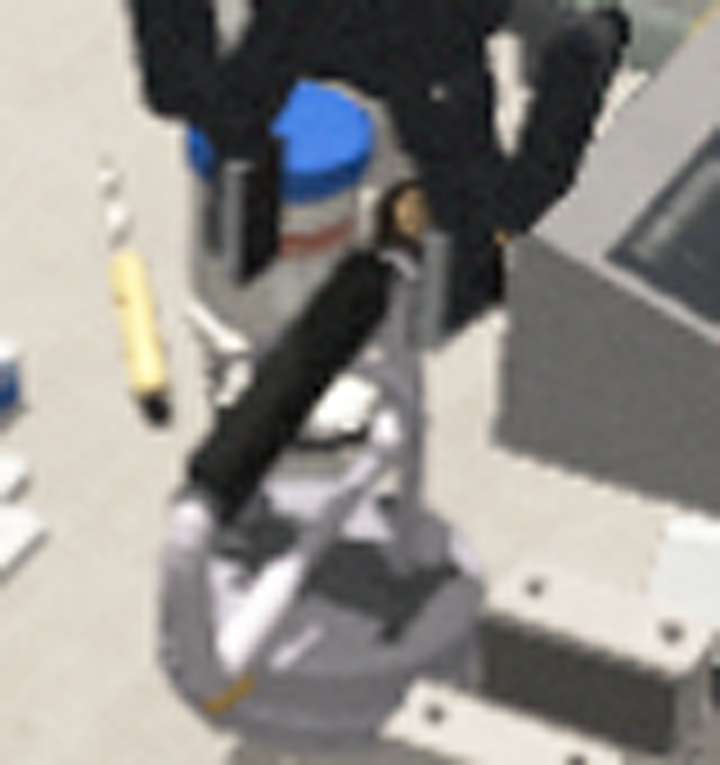

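Emit:
step_arm --pt "0 0 -0.005 0 0 0 -0.2" --pt "0 0 -0.015 0 0 0 -0.2" --pt "0 0 -0.03 0 0 0 -0.2" --pt "0 0 -0.05 0 0 0 -0.2" --pt "0 0 -0.08 0 0 0 -0.2" --pt "0 0 -0.12 0 0 0 -0.2" --pt "0 0 -0.15 0 0 0 -0.2" --pt "0 0 -0.15 0 0 0 -0.2" --pt "0 -0.05 -0.15 0 0 0 -0.2" --pt "-0.05 -0.1 -0.15 0 0 0 -0.2" --pt "-0.1 -0.12 -0.15 0 0 0 -0.2" --pt "-0.15 -0.12 -0.15 0 0 0 -0.2" --pt "-0.2 -0.12 -0.15 0 0 0 -0.2" --pt "-0.2 -0.12 -0.15 0 0 0 -0.2"

```text
time: 14.65
tool_pos: [0.4292, -0.1528, 0.2527]
tool_rot: [0.001, 0.724, 0.69, -0.0]
contact_force: [0.5, 0.1, 0.1]
gripper_width: 0.599
```

```bash
python3 look.py q 315 110 80 85 9 365 160 80 70 9; python3 mv.py "(.5585,.0448,.10)" 1.526
```

```text
t 14.75 pos [ 0.4296 -0.152   0.2524] yaw 1.5211 F [ 0.1 -1.1 -0.9] w 0.6
d [0.2031 0.119  0.1523] [ 0.0001  0.0005 -0.0049]
```

View pics/scene_qc.png

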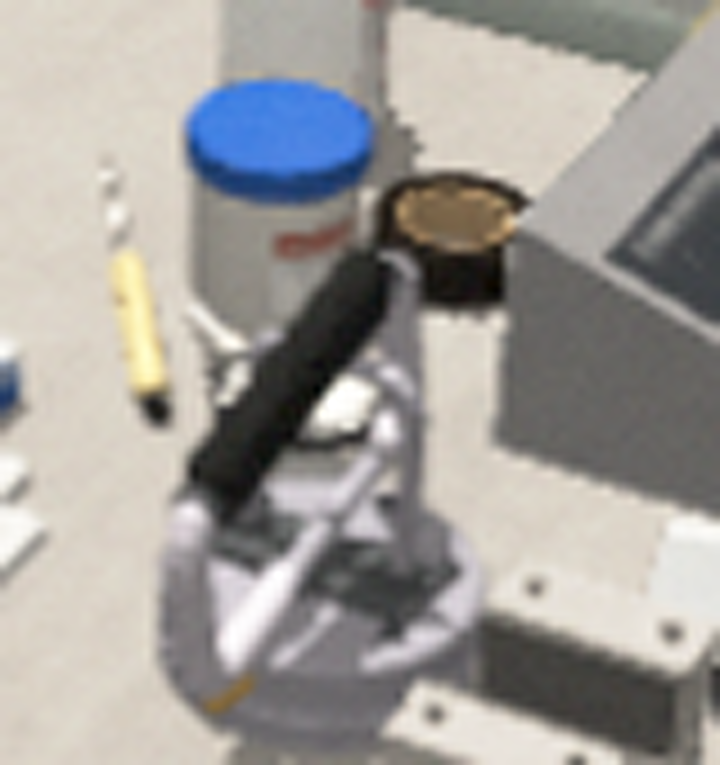

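View pics/top_qc.png

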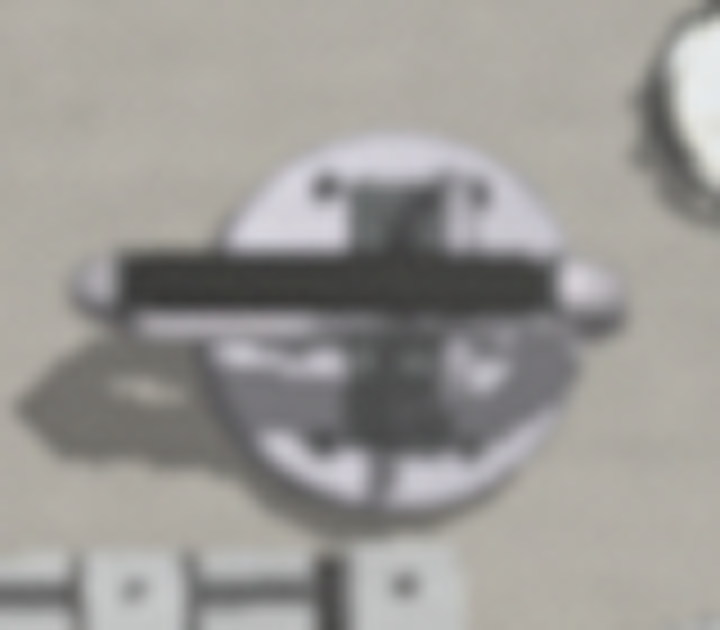

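```bash
python3 - <<'E'
from plant import manip
print(manip.job_done())
E
```

```text
the job is handed in; nothing more can be done
None
```

The sprung-gate handle now hangs on the chuck's lifting eye with its gate shut, and the job is handed in at about 15 s of the 45 s allowed.

- **What I did:** I took the handle from the stand's left slot, the one with the closed D. I lifted it clear, turned it square to the eye with its nose toward -y, and pressed it down. The gate gave at about 3 N. The force then fell back to the handle's weight alone, so the bar had slipped past the tip. I lowered it a little more, let go and moved well clear.
- **Last checks:** In the final pictures the eye's bar is inside the D and the gate lies in line with the fixed rail. The handle rests tilted with its heel toward the chuck's rim, and did not move between the last two pictures. The chuck stands where it was, within about 1 mm. The plain handle was not touched. The largest force I read was about 5 N.
- **What disagreed:** The fingertips stood about 18 mm higher than the stated tool geometry. I first saw this in the pictures. It was confirmed when the gripper shut fully on top of the sleeve, with a light touch of about 3.5 N, so I gripped that much lower. The two cameras also differed by 3 to 5 mm, so I aligned the handle to the eye as they appear together in the pictures.

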